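# Hold the hidden bolt head while the nut runs up

### The arm

A 6-joint arm with a two-finger parallel gripper is mounted at the origin on a cart in front of the work surface, level with it; the furniture and walls round the work are solid. World frame = base frame: x ahead of the robot, y to its left, z up, the work surface at z = 0. Lengths are in m, angles in rad, forces in N, time in s.
With the tool pointing down it reaches from about 0.35 to 0.725 m from the base axis. Payload 6 kg.
Tool frame: the origin (TCP) lies at the very end of the fingers, on their centre line; the grasp point (between the pads) lies 19 mm behind it (grip_depth is the distance from the TCP to the grasp point, in m); z points along the fingers, y is the line along which they close (so a half turn about z gives the same grasp; the last joint's range is limited). The gripper opens to 85 mm and grips with 20 to 120 N. Pads are 22 mm wide; open, the fingers measure 114 mm over their backs; the gripper's body (76 mm by 85 mm) begins 54 mm behind the grasp point. The pads swing forward as they close: fully open they stand 13 mm farther back than shut.
Start: joints at [-1.002, 0.04, 0.085, 0, -1.615, -0.334], TCP at [0.14, -0.584, 0.231] pointing down, gripper open.
Joint ranges: [-2.56, 2.56], [-1.29, 2.01], [-1.08, 1.49], [-3.29, 1.98], [-2.81, -0.18], [-2.99, 2.99]. Speed limits (rad/s): [2.57, 2.57, 3.01, 3.14, 3.14, 3.14].

### API

Orientations are given as a unit quaternion [w, x, y, z].
In Python, from bench import * gives the robot as it stands.
- The arm moves only by the tool arm_command, never from a script. Its argument "steps" is one flat list of numbers, 7 for each row, row after row: the shift along the tool's x, y, z each as a share of 200 mm, from -1 to 1, then the turn, a rotation vector about the tool's x, y, z each as a share of 120 degrees, from -1 to 1, then the opening, from 0 (shut) to 1 (fully open). In form: [dx, dy, dz, rx, ry, rz, gripper, dx, dy, dz, rx, ry, rz, gripper, ...]. A call has 1 to 5 rows; each row shifts and turns the commanded pose from where the row before left it, along the tool's axes as they then stand; what a row does not reach is not made up. A row lasts 1/12 s, in which the tool goes at most 41.7 mm and 7.16 degrees, less where a joint would pass 70% of its speed; a pose out of reach is approached as far as the arm can. A call with a number of a shift or a turn outside -1 to 1 is refused whole. A call with a gripper value outside its range is refused whole. The fingers move at their own pace and stop on an object; the grip force is fixed at half the most. Time passes only in rows, so rows that do not move let the fingers close. It gives the time, the measured TCP pose, the force, the opening and the grip force at its end, in the units of the state.
- state(): the state, without advancing time (a new reading comes with each control period).
- capture(name): name is "scene" or "side" or "wrist"; returns a dict with "pixels" (420x560x3 uint8, red, green, blue), "fov_y" (degrees; the focal length in pixels is half the picture's height over the tangent of half this angle, whatever the lens; pixels are square), "cx", "cy" (the principal point, pixels), "world_to_cam" (4x4, takes a point from world to camera coordinates); the wrist camera has in their place "T_tool_cam" (4x4, takes a point from camera to tool coordinates, whose origin is the TCP and whose axes are the flange's). Camera axes: x right, y up, looking along -z (the intrinsics and any distortion apply to the point x, -y, -z); pixel columns grow to the right and rows downward; lengths in m; the calibration is good to about 2 mm. A picture is of the moment at which its call begins: read the wrist's pose just before it. There is no depth.
- sign_off(): hands the job in; it is judged then, once.
Trained networks look in a picture, given as the dict that the camera call returned (one of the last four; its "shot" number tells which), for a name from the list of things; names that differ only in an ending like _2 or _b are one class to them, and where a whole thing is asked for, a point or a joint stands for the part that bears it (a point fixed in the world has none). Each returns a list of dicts, best first, with "score" (0 to 1); they miss things now and then, are a little off and sometimes report something else, mostly with a low value. They report only what shows in the picture. A call takes as long as a camera call.
- find_in(picture, label): "point" ([x, y, z] in m, in the coordinates of the camera as it stood for that picture, good to about 4 mm: the middle of the surface that is visible of it).
- masks_of(picture, label): "pixels" (420x560 bool, what is visible of it).
- place_of(picture, label): "point" ([x, y, z] in m, in the coordinates of the camera as it stood for that picture, good to about 4 mm: a listed point, or the origin of a listed thing).
The state is a dict: "clock": time; "joint_positions": joint angles; "joint_vel": joint speeds; "joint_torque": joint torques, N m; "ee_pos": TCP position; "eef_rot": TCP orientation; "contact_force": force on the tool from outside, world axes, zero at the start; "moment": the same for the moment, N m; "width": finger opening in m; "finger_force": force on a finger pad.
Only numpy, scipy, OpenCV 4.12 (cv2) and the standard library are available. Lean on these libraries where they do the work, as an engineer would, in place of code of your own. Each camera call takes 0.05 s, during which the arm holds its last target. There are 200 camera calls.

### The job

The spring-wound nut driver on the front of the little bench drawer is turning its nut, but the bolt only turns round with it. Pull the drawer well open by its handle (about 10 cm), reach down into the narrow slot between the drawer front and the bracket behind it, grip the hidden hexagonal bolt head firmly from both sides and keep it from turning until the nut has run up tight (some seven or eight seconds of holding). Finish while still gripping the head, with the drawer still open, and leave everything else lying where it is.

Things in the scene. Friction and masses are not known exactly. Their poses are not given: they have to be found in the camera images.
- cabinet: fixed grey steel bench cabinet, 180 (x) x 280 (y) x 100 mm (z); one drawer fills its front. Origin at the centre of its underside, z up; -x points out of the front, towards the robot, and is the way the drawer slides; y runs along the front. A 16 mm thick caliper lies along y on the rear half of its top. The thin white hose hanging over it gives no resistance
- drawer (a joint): drawer opening in m: 0 shut, 0.12 fully out, starts between 0 and 0.035; sliding friction about 2 N, stays where it is left
- drawer_handle (a point): middle of the drawer handle, a round dark steel bar 10 mm thick, 80 mm long, parallel to the cabinet's y, on the front's half toward the cabinet's -y, 70 mm above the worktop (30 mm below the cabinet's top). Its centre line is 45 mm out from the drawer front. Moves with the drawer
- slot_mouth (a point): middle of the slot's open top, 85 mm above the worktop, in the drawer (under the cabinet's top while shut). The slot runs along the cabinet's y: 46 mm wide, 120 mm long, ends open (low drawer side, 45 mm high, 66 mm from the middle). Before it the drawer front, 15 mm thick with flange, 90 mm high; behind it the bracket's 3 mm flange, 85 mm high; floor at 16 mm
- bolt_head (a point): centre of the steel hex bolt head in the slot, on the drawer's half toward the cabinet's +y: 24 mm across flats, 27.7 across corners, 18 mm thick, midway across the slot (14 mm clear before and behind), 55 mm above the worktop. The bolt lies along and turns about the cabinet's x. Jaws closing on it along the cabinet's y with 20 to 40 N hold it at any angle, by flats or corners
- nut (a joint): angle of the nut and its black spring drum (48 mm across, white mark, outside on the drawer front, reaching 38 mm out) against the drawer, rad. A spring (0.1 N m) turns it from the start, 0.35 rad/s with the bolt free, 0.23 rad/s with it held; start angle arbitrary
- bolt (a joint): how far the nut has run up on the bolt, rad: 0 at the start and while both turn together; grows at about 0.23 rad/s while the head is held (up to 0.52 more or less if the head is twisted by the closing jaws); 1.5 is tight (stop), where the nut stops too
- caliper: bystander: caliper lying on the cabinet's top
- vial: bystander: small capped vial, 64 mm high, left on the worktop
- spanner: bystander: small combination spanner lying on the worktop
- tape: bystander: roll of black tape, 76 mm across
- multimeter: bystander: yellow multimeter lying on the worktop
- brass_weight: bystander: brass weight with a knob, 58 mm high

How it is judged:
By the outcome, as a careful person would: the job done as asked, in the order asked, and still so for the second after the job is handed in, while the arm keeps its last pose, push and grip.
It also fails if it takes over 54 s, if anything falls off the work surface, if the arm or the gripper's body presses on something with over 40 N, if the wrist force passes 120 N, or if a joint passes its speed limit or range.

## Working session

There is one attempt and no reset: what is moved stays moved. The work goes in short steps, Python scripts to look and compute and a tool call to move; the robot and the scene stay as the last step left them, time stands still between calls to the robot, and variables do not carry over. Pictures are saved under pics/ and viewed, at most 10 in all, crops included, and the job is handed in when it is done.

Besides the shell and the picture viewer there is one more tool, called in YAML: its name, and indented under it one key for each argument. arm_command: Moves the arm, as the interface text tells. Its arguments: {"type":"object","properties":{"steps":{"type":"array"}},"required":["steps"]}

```bash
mkdir -p pics; cat > h.py <<'E'
from bench import *
import numpy as np, cv2
from scipy.spatial.transform import Rotation as R
def rot(s):
    q=s["eef_rot"]; return R.from_quat([q[1],q[2],q[3],q[0]]).as_matrix()
def c2w(p,s):
    if "world_to_cam" in p: return np.linalg.inv(np.array(p["world_to_cam"]))
    T=np.eye(4); T[:3,:3]=rot(s); T[:3,3]=s["ee_pos"]; return T@np.array(p["T_tool_cam"])
def shot(n,save=None):
    s=state(); p=capture(n)
    if save: cv2.imwrite("pics/"+save,np.array(p["pixels"])[:,:,::-1])
    return p,c2w(p,s)
def places(p,M,names):
    for n in names:
        for d in place_of(p,n)[:2]:
            print(n,round(d["score"],2),np.round((M@np.append(d["point"],1))[:3],4))
def proj(p,M,w):
    c=np.linalg.inv(M)@np.append(w,1); f=210/np.tan(np.radians(p["fov_y"]/2)); return p["cx"]+f*c[0]/-c[2], p["cy"]-f*c[1]/-c[2]
E
python3 - <<'E'
from h import *
s=state(); print(s); print(rot(s).round(3))
for n in ("scene","side"):
    p,M=shot(n,n+"1.png"); print(n,M[:3,3].round(3),[k for k in p])
    places(p,M,["cabinet","drawer_handle","slot_mouth","bolt_head","nut","caliper","vial","spanner","tape","multimeter","brass_weight"])
E
```

```text
{'clock': 0.0, 'joint_positions': array([-1.00229436e+00,  4.08228738e-02,  8.38377881e-02, -5.00673903e-04,
       -1.61550286e+00, -3.33717280e-01]), 'joint_vel': array([ 0.00219012, -0.00156403,  0.00027033, -0.00096355, -0.00137755,
        0.0019847 ]), 'joint_torque': array([-2.17877096e-04, -3.68205607e+01,  3.47418487e+01,  6.93243161e+00,
       -5.32682083e-03, -3.73920841e-07]), 'ee_pos': array([ 0.13960968, -0.58319859,  0.23028019]), 'eef_rot': array([-1.43665978e-04, -1.17133754e-01,  9.93115756e-01,  8.70232450e-04]), 'contact_force': array([-0.04060042, -0.29429232, -0.15777872]), 'moment': array([ 0.01827488, -0.00055311,  0.03876144]), 'finger_force': 0.0, 'width': 0.08538723890881764}
[[-0.973 -0.233 -0.   ]
 [-0.233  0.973  0.002]
 [ 0.     0.002 -1.   ]]
scene [-0.235  1.039  0.604] ['pixels', 'fov_y', 'cx', 'cy', 'world_to_cam', 'shot']
cabinet 0.76 [ 0.6167  0.3197 -0.0015]
cabinet 0.7 [ 0.3772 -0.0358  0.0033]
drawer_handle 0.92 [0.4777 0.2037 0.0698]
slot_mouth 0.57 [0.5136 0.3311 0.0885]
bolt_head 0.54 [0.5146 0.3341 0.0546]Traceback (most recent call last):
  File "<stdin>", line 5, in <module>
  File "h.py", line 15, in places
    for d in place_of(p,n)[:2]:
             ~~~~~~~~^^^^^
ValueError: it knows: bolt_head, brass_weight, cabinet, caliper, drawer_handle, multimeter, slot_mouth, spanner, tape, vial
```

```bash
python3 - <<'E'
from h import *
N=["cabinet","drawer_handle","slot_mouth","bolt_head","caliper","vial","spanner","tape","multimeter","brass_weight"]
for n in ("scene","side"):
    p,M=shot(n,n+"2.png"); print(n,M[:3,3].round(3))
    places(p,M,N)
E
```

```text
scene [-0.235  1.039  0.604]
cabinet 0.68 [ 0.6162  0.3186 -0.0015]
drawer_handle 0.62 [0.4771 0.2055 0.0696]
slot_mouth 0.6 [0.5108 0.3343 0.0883]
bolt_head 0.48 [0.5154 0.3329 0.0544]
caliper 0.84 [0.6512 0.3467 0.1003]
vial 0.48 [0.4283 0.5711 0.0035]
tape 0.52 [ 0.3937 -0.3473 -0.0006]
multimeter 0.68 [ 0.405  -0.2072  0.0022]
multimeter 0.63 [0.6494 0.3485 0.1004]
brass_weight 0.72 [0.5072 0.6032 0.0019]
side [ 0.542 -0.928  1.312]
cabinet 0.94 [ 0.6137  0.321  -0.0032]
drawer_handle 0.82 [0.4808 0.2006 0.0704]
slot_mouth 0.77 [0.5115 0.3373 0.0842]
slot_mouth 0.25 [ 0.3805 -0.0381 -0.0008]
bolt_head 0.61 [0.5151 0.3369 0.0553]
caliper 0.68 [0.6524 0.349  0.0986]
vial 0.6 [0.4242 0.5748 0.0018]
spanner 0.73 [ 0.5069  0.6096 -0.0058]
spanner 0.53 [ 0.3786 -0.0353 -0.001 ]
tape 0.58 [ 0.3904 -0.3447 -0.001 ]
multimeter 0.74 [ 0.4034 -0.1999  0.0014]
brass_weight 0.67 [ 0.5079  0.6101 -0.0014]
```

View pics/scene1.png

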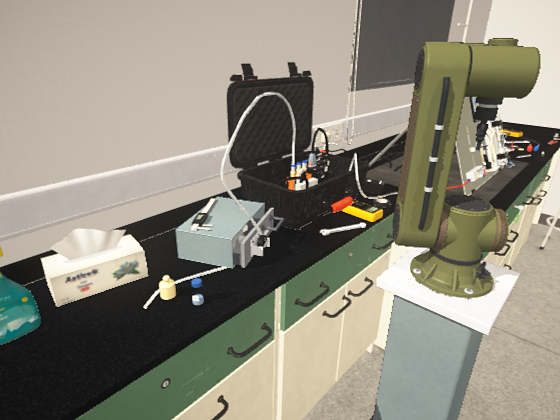

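View pics/side2.png

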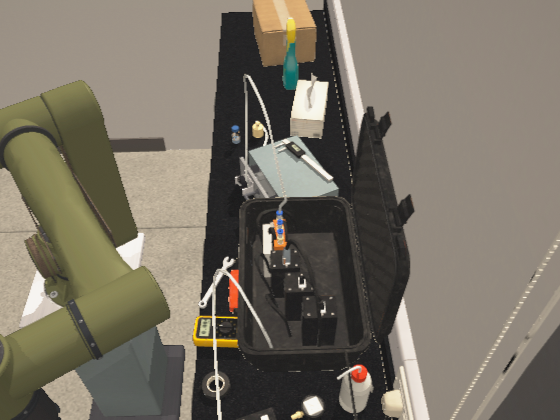

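```bash
python3 - <<'E'
import cv2
a=cv2.imread("pics/side2.png")[110:220,215:355]; b=cv2.imread("pics/scene1.png")[185:285,165:295]
cv2.imwrite("pics/c1.png",cv2.resize(a,None,fx=5.7,fy=5.4,interpolation=2)); cv2.imwrite("pics/c2.png",cv2.resize(b,None,fx=6,fy=6,interpolation=2))
E
```

```text
(no output)
```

View pics/c1.png

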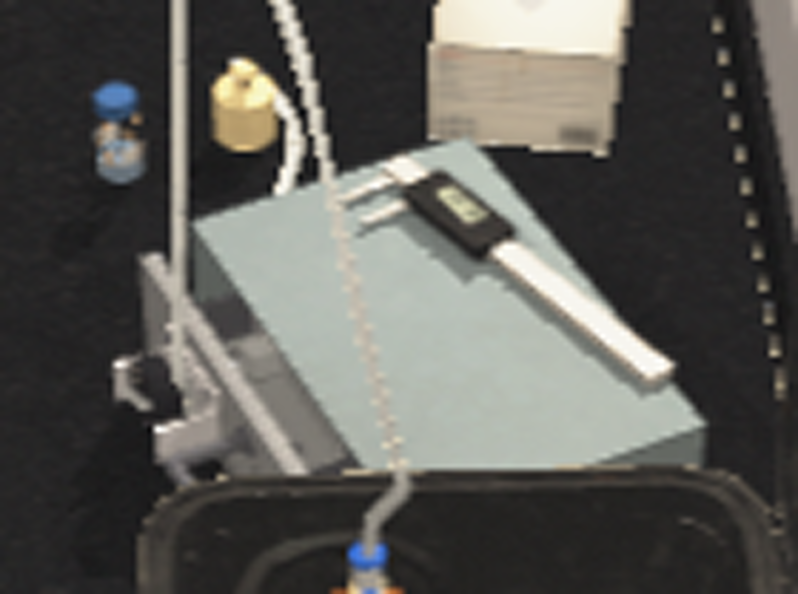

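View pics/c2.png

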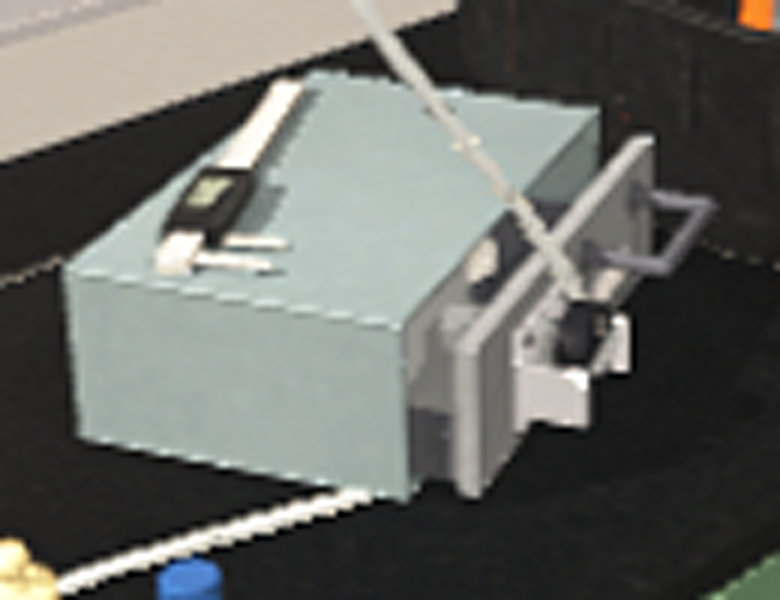

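```bash
cat >> h.py <<'E'
def ray(p,M,u,v,z):
    f=210/np.tan(np.radians(p["fov_y"]/2))
    d=M[:3,:3]@np.array([(u-p["cx"])/f,-(v-p["cy"])/f,-1]); o=M[:3,3]; return (o+d*(z-o[2])/d[2])
E
python3 - <<'E'
from h import *
p,M=shot("scene")
for u,v in [(65,272),(403,325),(600,107),(312,72)]: print(ray(p,M,165+u/6,185+v/6,.1).round(4))
print("handle",[ray(p,M,165+u/6,185+v/6,.07).round(4) for u,v in [(665,265),(712,205)]])
print("front top +y",[ray(p,M,165+u/6,185+v/6,.09).round(4) for u,v in [(460,350),(640,138)]])
p,M=shot("side")
for u,v in [(195,222),(465,140),(705,425),(355,465)]: print(ray(p,M,215+u/5.7,110+v/5.4,.1).round(4))
print("front",[ray(p,M,215+u/5.7,110+v/5.4,.09).round(4) for u,v in [(145,258),(300,470)]])
E
```

```text
[0.6316 0.4872 0.1   ]
[0.4733 0.4109 0.1   ]
[0.5886 0.1534 0.1   ]
[0.7476 0.2335 0.1   ]
handle [array([0.4661, 0.2339, 0.07  ]), array([0.4967, 0.1603, 0.07  ])]
front top +y [array([0.4499, 0.3967, 0.09  ]), array([0.5573, 0.1534, 0.09  ])]
[0.4797 0.4081 0.1   ]
[0.6388 0.4775 0.1   ]
[0.7546 0.2272 0.1   ]
[0.5658 0.2031 0.1   ]
front [array([0.4507, 0.388 , 0.09  ]), array([0.5364, 0.2097, 0.09  ])]
```

```bash
cat >> h.py <<'E'
def yaw_of(s): # world angle of tool y axis, tool pointing down
    r=rot(s); return np.degrees(np.arctan2(r[1,1],r[0,1]))
def plan(wps,s=None,grip=1.0):
    """wps: (pos, yaw deg of tool y, rows, grip). prints rows, 5 per line"""
    s=s or state(); pos=np.array(s["ee_pos"]); Rm=rot(s); rows=[]
    for tp,yaw,n,g in wps:
        c,sn=np.cos(np.radians(yaw)),np.sin(np.radians(yaw))
        Rt=np.array([[sn,c,0],[-c,sn,0],[0,0,-1.]])   # x = y cross z
        rv=R.from_matrix(Rm.T@Rt).as_rotvec()/n; p0=pos.copy(); R0=Rm.copy()
        for i in range(n):
            pt=p0+(np.array(tp)-p0)*(i+1)/n; d=Rm.T@(pt-pos)
            r=np.r_[np.round(d/.2,3),np.round(np.degrees(rv)/120,3),g]; rows.append(r)
            pos=pos+Rm@(r[:3]*.2); Rm=Rm@R.from_rotvec(np.radians(r[3:6]*120)).as_matrix()
    for i in range(0,len(rows),5): print("["+", ".join(f"{v:g}" for v in np.concatenate(rows[i:i+5])+0.0)+"]")
E
python3 - <<'E'
from h import *
p,M=shot("side")
for z in (.1,.15): print(ray(p,M,241,203,z).round(3),ray(p,M,241,350,z).round(3))
print(yaw_of(state()))
plan([((.40,-.2,.23),150,14,1),((.40,.17,.23),204.5,11,1)])
E
```

```text
[0.456 0.179 0.1  ] [ 0.463 -0.302  0.1  ]
[0.46  0.133 0.15 ] [ 0.466 -0.328  0.15 ]
103.45311630814274Traceback (most recent call last):
  File "<stdin>", line 5, in <module>
  File "h.py", line 30, in plan
    rv=R.from_matrix(Rm.T@Rt).as_rotvec()/n; p0=pos.copy(); R0=Rm.copy()
       ~~~~~~~~~~~~~^^^^^^^^^
  File "scipy/spatial/transform/_rotation.pyx", line 1143, in scipy.spatial.transform._rotation.Rotation.from_matrix
ValueError: Non-positive determinant (left-handed or null coordinate frame) in rotation matrix 0: [[-6.87760792e-01  7.25937388e-01 -3.15611314e-05]
 [ 7.25937386e-01  6.87760785e-01 -1.19851722e-04]
 [ 6.52983378e-05  1.05340721e-04  9.99999992e-01]].
```

```bash
sed -i 's/np.array(\[\[sn,c,0\],\[-c,sn,0\]/np.array([[-sn,c,0],[c,sn,0]/' h.py
python3 - <<'E'
from h import *
plan([((.40,-.2,.23),150,14,1),((.40,.17,.23),204.5,11,1)])
E
```

```text
[-0.122, 0.112, 0, 0, 0, -0.028, 1, -0.129, 0.104, 0.001, 0, 0, -0.028, 1, -0.134, 0.096, 0, 0, 0, -0.028, 1, -0.14, 0.089, 0.001, 0, 0, -0.028, 1, -0.145, 0.08, 0, 0, 0, -0.028, 1]
[-0.15, 0.071, 0.001, 0, 0, -0.028, 1, -0.153, 0.063, 0, 0, 0, -0.028, 1, -0.157, 0.053, 0.001, 0, 0, -0.028, 1, -0.159, 0.044, 0, 0, 0, -0.028, 1, -0.162, 0.035, 0.001, 0, 0, -0.028, 1]
[-0.164, 0.025, 0, 0, 0, -0.028, 1, -0.165, 0.016, 0, 0, 0, -0.028, 1, -0.165, 0.006, 0.001, 0, 0, -0.028, 1, -0.166, -0.004, 0, 0, 0, -0.028, 1, -0.146, 0.083, 0, 0, 0, -0.041, 1]
[-0.153, 0.07, 0, 0, 0, -0.041, 1, -0.159, 0.056, 0, 0, 0, -0.041, 1, -0.162, 0.043, 0, 0, 0, -0.041, 1, -0.166, 0.029, 0, 0, 0, -0.041, 1, -0.167, 0.015, 0, 0, 0, -0.041, 1]
[-0.169, -0.001, 0, 0, 0, -0.041, 1, -0.167, -0.014, 0, 0, 0, -0.041, 1, -0.166, -0.029, 0.001, 0, 0, -0.041, 1, -0.162, -0.042, 0, 0, 0, -0.041, 1, -0.159, -0.057, 0, 0, 0, -0.041, 1]
```

arm_command:
  steps: [-0.122,0.112,0,0,0,-0.028,1,-0.129,0.104,0,0,0,-0.028,1,-0.134,0.096,0,0,0,-0.028,1,-0.14,0.089,0,0,0,-0.028,1,-0.145,0.08,0,0,0,-0.028,1]

```text
clock: 1.92
ee_pos: [0.233, -0.4453, 0.2313]
eef_rot: [0.0, -0.262, 0.965, -0.0]
contact_force: [1.1, 0.1, 0.9]
width: 0.0851
finger_force: 0.0
```

arm_command:
  steps: [-0.15,0.071,0,0,0,-0.028,1,-0.153,0.063,0,0,0,-0.028,1,-0.157,0.053,0,0,0,-0.028,1,-0.159,0.044,0,0,0,-0.028,1,-0.162,0.035,0,0,0,-0.028,1]

```text
clock: 2.33
ee_pos: [0.3262, -0.3082, 0.2316]
eef_rot: [0.0, -0.4, 0.916, -0.0]
contact_force: [0.7, -0.6, 0.9]
width: 0.0853
finger_force: 0.0
```

arm_command:
  steps: [-0.164,0.025,0,0,0,-0.028,1,-0.165,0.016,0,0,0,-0.028,1,-0.165,0.006,0,0,0,-0.028,1,-0.166,-0.004,0,0,0,-0.028,1,-0.146,0.083,0,0,0,-0.041,1]

```text
clock: 2.75
ee_pos: [0.4015, -0.1649, 0.2304]
eef_rot: [-0.001, -0.541, 0.841, 0.0]
contact_force: [-0.7, 0.8, -0.6]
width: 0.0856
finger_force: 0.0
```

arm_command:
  steps: [-0.153,0.07,0,0,0,-0.041,1,-0.159,0.056,0,0,0,-0.041,1,-0.162,0.043,0,0,0,-0.041,1,-0.166,0.029,0,0,0,-0.041,1,-0.167,0.015,0,0,0,-0.041,0.7]

```text
clock: 3.17
ee_pos: [0.3996, 0.0033, 0.2317]
eef_rot: [-0.001, 0.709, -0.705, 0.0]
contact_force: [0.7, -0.5, 0.7]
width: 0.0753
finger_force: 0.0
```

arm_command:
  steps: [-0.169,0,0,0,0,-0.041,0.45,-0.167,-0.014,0,0,0,-0.041,0.45,-0.166,-0.029,0,0,0,-0.041,0.45,-0.162,-0.042,0,0,0,-0.041,0.45,-0.159,-0.057,0,0,0,-0.041,0.45]

```text
clock: 3.58
ee_pos: [0.3993, 0.1718, 0.2318]
eef_rot: [-0.001, 0.843, -0.538, 0.0]
contact_force: [1.3, -1.0, 0.0]
width: 0.0385
finger_force: 0.0
```

```bash
python3 - <<'E'
from h import *
s=state(); print(s["clock"],s["ee_pos"],yaw_of(s),s["width"],s["contact_force"],s["joint_positions"].round(2))
p,M=shot("wrist","w1.png"); places(p,M,["drawer_handle","slot_mouth","bolt_head","cabinet"]); 
for z in (.07,):
  for d in masks_of(p,"drawer_handle")[:1]:
    m=np.array(d["pixels"]); ys,xs=np.nonzero(m); print(d["score"],xs.min(),xs.max(),ys.min(),ys.max())
print("proj handle",proj(p,M,[.479,.2035,.07]), "tcp",proj(p,M,s["ee_pos"]))
E
```

```text
3.5833 [0.39934653 0.17179655 0.23176223] -155.1099236822992 0.03853851818143276 [ 1.33223676 -0.9978369   0.03462912] [ 0.88 -0.41 -0.31 -0.   -1.68 -0.44]
drawer_handle 0.77 [0.4904 0.2065 0.0701]
slot_mouth 0.81 [0.5127 0.3357 0.0807]
bolt_head 0.76 [0.5162 0.3347 0.0517]
cabinet 0.81 [ 6.204e-01  3.280e-01 -4.000e-04]
0.6 50 185 74 317
proj handle (np.float64(180.5773674964953), np.float64(179.08964727494333)) tcp (np.float64(281.14910969770045), np.float64(267.5976738891409))
```

View pics/w1.png

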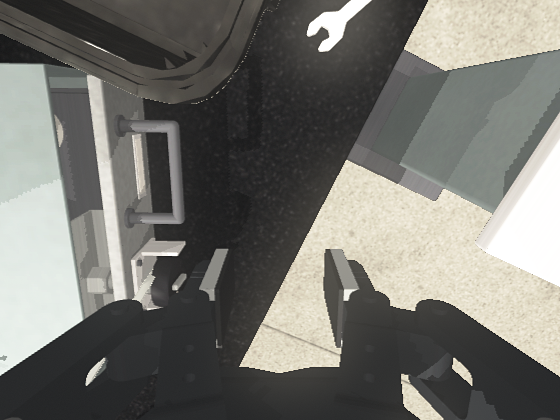

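```bash
python3 - <<'E'
from h import *
p,M=shot("wrist")
f=lambda u,v,z: ray(p,M,u,v,z)
a,b=f(173,126,.072),f(179,218,.072); d=b-a; print(a.round(4),b.round(4),np.linalg.norm(d),np.degrees(np.arctan2(d[1],d[0])),((a+b)/2).round(4))
a,b=f(88,75,.09),f(115,300,.09); d=b-a; print("front rear edge",np.degrees(np.arctan2(d[1],d[0])),a.round(4),b.round(4))
a,b=f(50,65,.1),f(85,350,.1); d=b-a; print("cab edge",np.degrees(np.arctan2(d[1],d[0])),a.round(4),b.round(4))
print("bolt",f(100,280,.06).round(4),"case",f(185,102,.1).round(3),f(185,102,.14).round(3),f(262,10,.12).round(3))
print(p.keys())
E
```

```text
[0.5003 0.1607 0.072 ] [0.4684 0.2333 0.072 ] 0.07933544379197807 113.76282774970937 [0.4843 0.197  0.072 ]
front rear edge 113.55718774972495 [0.5663 0.1487 0.09  ] [0.4911 0.3211 0.09  ]
cab edge 112.13948319893298 [0.588 0.152 0.1  ] [0.4981 0.3728 0.1   ]
bolt [0.5173 0.3289 0.06  ] case [0.492 0.136 0.1  ] [0.483 0.132 0.14 ] [0.462 0.061 0.12 ]
dict_keys(['pixels', 'fov_y', 'cx', 'cy', 'T_tool_cam', 'shot'])
```

```bash
python3 - <<'E'
from h import *
plan([((.481,.206,.20),203.7,5,.45),((.481,.206,.1),203.7,5,.45),((.481,.206,.054),203.7,5,.45)])
E
```

```text
[0, -0.089, 0.032, 0, 0, 0.001, 0.45, 0, -0.089, 0.031, 0, 0, 0.001, 0.45, 0, -0.089, 0.032, 0, 0, 0.001, 0.45, 0, -0.089, 0.032, 0, 0, 0.001, 0.45, -0.001, -0.089, 0.031, 0, 0, 0.001, 0.45]
[0, 0, 0.1, 0, 0, 0, 0.45, 0, 0, 0.1, 0, 0, 0, 0.45, 0, 0, 0.1, 0, 0, 0, 0.45, 0, 0, 0.1, 0, 0, 0, 0.45, 0, 0, 0.1, 0, 0, 0, 0.45]
[0, 0, 0.046, 0, 0, 0, 0.45, 0, 0, 0.046, 0, 0, 0, 0.45, 0, 0, 0.046, 0, 0, 0, 0.45, 0, 0, 0.046, 0, 0, 0, 0.45, 0, 0.001, 0.046, 0, 0, 0, 0.45]
```

arm_command:
  steps: [0,-0.089,0.032,0,0,0.001,0.45,0,-0.089,0.031,0,0,0.001,0.45,0,-0.089,0.032,0,0,0.001,0.45,0,-0.089,0.032,0,0,0.001,0.45,0,-0.089,0.031,0,0,0.001,0.45]

```text
clock: 4.35
ee_pos: [0.482, 0.2059, 0.1997]
eef_rot: [-0.0, 0.838, -0.546, 0.0]
contact_force: [-0.4, 0.2, 0.4]
width: 0.0384
finger_force: 0.0
```

arm_command:
  steps: [0,0,0.1,0,0,0,0.45,0,0,0.1,0,0,0,0.45,0,0,0.1,0,0,0,0.45,0,0,0.1,0,0,0,0.45,0,0,0.1,0,0,0,0.45]

```text
clock: 4.77
ee_pos: [0.4812, 0.2055, 0.0991]
eef_rot: [-0.0, 0.838, -0.546, 0.0]
contact_force: [0.6, 0.3, 0.9]
width: 0.0387
finger_force: 0.0
```

```bash
python3 - <<'E'
from h import *
s=state(); print(s["clock"],s["ee_pos"],yaw_of(s),s["contact_force"])
p,M=shot("wrist","w2.png"); places(p,M,["drawer_handle"])
E
```

```text
4.7667 [0.48119622 0.20554276 0.09912701] -156.12011569196358 [0.58511857 0.25464994 0.92251936]
drawer_handle 0.91 [0.4904 0.1996 0.0705]
```

View pics/w2.png

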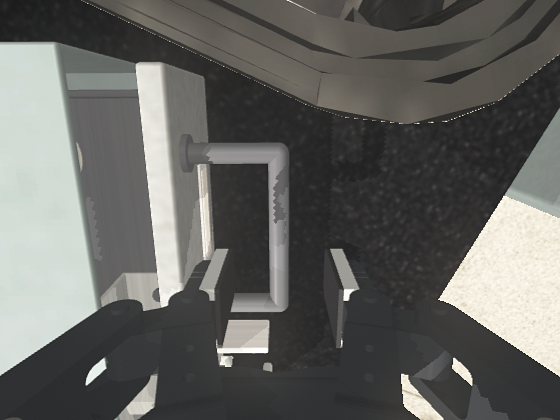

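```bash
python3 - <<'E'
from h import *
s=state();p,M=shot("wrist")
a,b=ray(p,M,278,153,.072),ray(p,M,279,302,.072); print(a.round(4),b.round(4),np.linalg.norm(b-a),((a+b)/2).round(4))
E
```

```text
[0.4992 0.163  0.072 ] [0.4674 0.2337 0.072 ] 0.07751066731833767 [0.4833 0.1983 0.072 ]
```

arm_command:
  steps: [0,0,0.046,0,0,0,0.45,0,0,0.046,0,0,0,0.45,0,0,0.046,0,0,0,0.45,0,0,0.046,0,0,0,0.45,0,0,0.046,0,0,0,0.45]

```text
clock: 5.33
ee_pos: [0.4808, 0.2068, 0.0529]
eef_rot: [-0.0, 0.839, -0.545, -0.0]
contact_force: [0.0, -1.0, -0.3]
width: 0.0385
finger_force: 0.0
```

arm_command:
  steps: [0,0,0,0,0,0,0,0,0,0,0,0,0,0,0,0,0,0,0,0,0,0,0,0,0,0,0,0,0,0,0,0,0,0,0]

```text
clock: 5.75
ee_pos: [0.4809, 0.2067, 0.0538]
eef_rot: [-0.0, 0.839, -0.545, 0.0]
contact_force: [2.7, 0.1, -3.1]
width: 0.0077
finger_force: 58.5
```

arm_command:
  steps: [0,0,0,0,0,0,0,0,0,0,0,0,0,0,0,0.02,0,0,0,0,0,0,0.03,0,0,0,0,0,0,0.05,0,0,0,0,0]

```text
clock: 6.17
ee_pos: [0.4626, 0.1985, 0.0537]
eef_rot: [-0.0, 0.839, -0.545, 0.0]
contact_force: [2.6, -0.5, -2.5]
width: 0.0074
finger_force: 59.1
```

arm_command:
  steps: [0,0.05,0,0,0,0,0,0,0.06,0,0,0,0,0,0,0.06,0,0,0,0,0,0,0.06,0,0,0,0,0,0,0.05,0,0,0,0,0]

```text
clock: 6.58
ee_pos: [0.4106, 0.1753, 0.0537]
eef_rot: [-0.0, 0.839, -0.545, 0.0]
contact_force: [1.9, -0.3, -3.3]
width: 0.0078
finger_force: 59.1
```

arm_command:
  steps: [0,0.03,0,0,0,0,0,0,0,0,0,0,0,0,0,0,0,0,0,0,0,0,0,0,0,0,0,0,0,0,0,0,0,0,0]

```text
clock: 7.0
ee_pos: [0.4061, 0.1732, 0.0537]
eef_rot: [0.0, 0.839, -0.545, 0.0]
contact_force: [0.1, -4.1, -1.9]
width: 0.0078
finger_force: 59.4
```

```bash
python3 - <<'E'
from h import *
s=state(); print(s["clock"],s["ee_pos"],yaw_of(s),s["contact_force"],s["width"])
p,M=shot("wrist","w3.png"); places(p,M,["drawer_handle","slot_mouth","bolt_head"])
for n in("scene","side"):
  p,M=shot(n,n+"3.png"); places(p,M,["drawer_handle","slot_mouth","bolt_head"])
E
```

```text
7.0 [0.40609867 0.17324896 0.05369963] -155.99692531614193 [ 0.10590954 -4.09821632 -1.88301991] 0.007803645618441328
drawer_handle 0.69 [0.4146 0.1717 0.0712]
drawer_handle 0.81 [0.4025 0.1728 0.0706]
slot_mouth 0.59 [0.439  0.2966 0.0884]
bolt_head 0.64 [0.4419 0.3017 0.0557]
drawer_handle 0.95 [0.4078 0.1651 0.0711]
drawer_handle 0.7 [0.4384 0.3013 0.0564]
slot_mouth 0.61 [0.4379 0.3019 0.0861]
slot_mouth 0.47 [ 0.3794 -0.0372  0.0027]
bolt_head 0.56 [0.4384 0.2999 0.0586]
```

```bash
python3 - <<'E'
from h import *
p,M=shot("wrist"); print(np.array(p["T_tool_cam"]).round(3))
plan([((.406,.1733,.215),203.9,5,.45),((.440,.301,.215),113.7,14,.75),((.44,.301,.215),113.7,1,.75)])
E
```

```text
[[-0.001  0.962  0.272  0.069]
 [ 1.     0.001 -0.    -0.001]
 [-0.     0.272 -0.962 -0.142]
 [ 0.     0.     0.     1.   ]]
[0, 0, -0.161, 0, 0, 0, 0.45, 0, 0, -0.162, 0, 0, 0, 0.45, 0, 0, -0.161, 0, 0, 0, 0.45, 0, 0, -0.161, 0, 0, 0, 0.45, 0, 0, -0.161, 0, 0, 0, 0.45]
[-0.037, -0.03, 0, 0, 0, 0.054, 0.75, -0.04, -0.025, 0, 0, 0, 0.054, 0.75, -0.042, -0.021, 0, 0, 0, 0.054, 0.75, -0.044, -0.015, 0, 0, 0, 0.054, 0.75, -0.046, -0.011, 0, 0, 0, 0.054, 0.75]
[-0.047, -0.005, 0, 0, 0, 0.054, 0.75, -0.047, 0, 0, 0, 0, 0.054, 0.75, -0.047, 0.005, 0, 0, 0, 0.054, 0.75, -0.046, 0.011, 0, 0, 0, 0.054, 0.75, -0.045, 0.016, 0, 0, 0, 0.054, 0.75]
[-0.042, 0.02, 0, 0, 0, 0.054, 0.75, -0.04, 0.026, 0, 0, 0, 0.054, 0.75, -0.037, 0.029, 0, 0, 0, 0.054, 0.75, -0.033, 0.034, 0, 0, 0, 0.054, 0.75, 0, 0, 0, 0, 0, -0.003, 0.75]
```

arm_command:
  steps: [0,0,0,0,0,0,0.4,0,0,0,0,0,0,0.4,0,0,0,0,0,0,0.4,0,0,0,0,0,0,0.4]

```text
clock: 7.98
ee_pos: [0.4061, 0.1741, 0.0542]
eef_rot: [-0.001, 0.839, -0.544, -0.0]
contact_force: [0.6, 0.3, -0.3]
width: 0.0342
finger_force: 0.0
```

arm_command:
  steps: [0,0,-0.1,0,0,0,0.4,0,0,-0.16,0,0,0,0.4,0,0,-0.18,0,0,0,0.4,0,0,-0.18,0,0,0,0.4,0,0,-0.18,0,0,0,0.45]

```text
clock: 8.4
ee_pos: [0.4058, 0.1735, 0.2157]
eef_rot: [-0.001, 0.839, -0.544, -0.0]
contact_force: [0.2, 1.1, 0.2]
width: 0.0385
finger_force: 0.0
```

arm_command:
  steps: [-0.037,-0.03,0,0,0,0.054,0.6,-0.04,-0.025,0,0,0,0.054,0.6,-0.042,-0.021,0,0,0,0.054,0.6,-0.044,-0.015,0,0,0,0.054,0.6,-0.046,-0.011,0,0,0,0.054,0.6]

```text
clock: 8.82
ee_pos: [0.4182, 0.2197, 0.214]
eef_rot: [0.0, -0.651, 0.759, 0.0]
contact_force: [0.1, -0.0, -0.0]
width: 0.0516
finger_force: 0.0
```

arm_command:
  steps: [-0.047,-0.005,0,0,0,0.054,0.6,-0.047,0,0,0,0,0.054,0.6,-0.047,0.005,0,0,0,0.054,0.6,-0.046,0.011,0,0,0,0.054,0.6,-0.045,0.016,0,0,0,0.054,0.6]

```text
clock: 9.23
ee_pos: [0.4302, 0.2655, 0.214]
eef_rot: [0.0, -0.414, 0.91, 0.0]
contact_force: [0.2, -0.5, -0.2]
width: 0.0511
finger_force: 0.0
```

arm_command:
  steps: [-0.042,0.02,0,0,0,0.054,0.6,-0.04,0.026,0,0,0,0.054,0.6,-0.037,0.029,0,0,0,0.054,0.6,-0.033,0.034,0,0,0,0.054,0.6,0,0,0,0,0,-0.003,0.6]

```text
clock: 9.65
ee_pos: [0.4398, 0.3024, 0.2133]
eef_rot: [-0.0, -0.203, 0.979, 0.0]
contact_force: [0.3, -0.1, -0.2]
width: 0.0514
finger_force: 0.0
```

```bash
python3 - <<'E'
from h import *
s=state(); print(s["clock"],s["ee_pos"],yaw_of(s),s["contact_force"],s["width"],s["joint_positions"].round(2))
p,M=shot("wrist","w4.png"); places(p,M,["drawer_handle","slot_mouth","bolt_head"])
E
```

```text
9.65 [0.43982559 0.30240292 0.21330714] 113.45129611157097 [ 0.31546299 -0.07195519 -0.17752187] 0.05138437225233751 [ 0.98 -0.14 -0.12 -0.   -1.59 -2.14]
drawer_handle 0.72 [0.4136 0.1673 0.0677]
slot_mouth 0.22 [0.4404 0.3041 0.0521]
bolt_head 0.97 [0.4403 0.3007 0.0539]
```

View pics/w4.png

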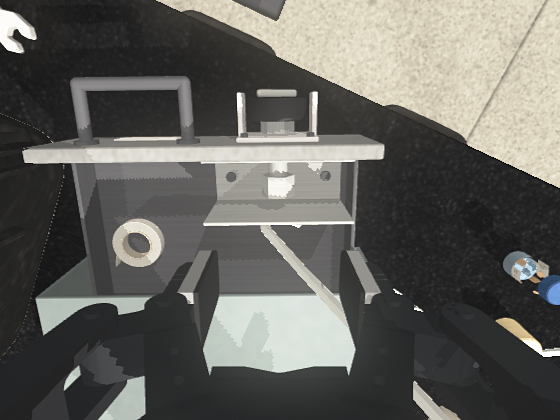

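```bash
python3 - <<'E'
from h import *
s=state();p,M=shot("wrist")
c=np.radians(23.6); X=np.array([np.cos(c),np.sin(c)]);Y=np.array([-X[1],X[0]]); o=np.array(s["ee_pos"])[:2]
for n,u,v,z in [("frontrear",280,160,.09),("frontfront",280,138,.09),("flange",280,221,.085),("flangeL",205,223,.085),("flangeR",352,222,.085),("head",279,184,.062),("headL",266,184,.055),("headR",293,184,.055),("handleL",75,80,.072),("handleR",187,79,.072),("fr1",30,162,.09),("fr2",380,158,.09)]:
    w=ray(p,M,u,v,z)[:2]; print(n,w.round(4),"rel X,Y",((w-o)@X).round(4),((w-o)@Y).round(4))
E
```

```text
frontrear [0.4154 0.2911] rel X,Y -0.0262 0.0008
frontfront [0.4007 0.2846] rel X,Y -0.0423 0.0007
flange [0.4606 0.3111] rel X,Y 0.0232 0.001
flangeL [0.4861 0.2573] rel X,Y 0.025 -0.0585
flangeR [0.4383 0.3637] rel X,Y 0.0238 0.0581
head [0.4382 0.3004] rel X,Y -0.0017 0.0001
headL [0.4441 0.2908] rel X,Y -0.0001 -0.011
headR [0.4348 0.312 ] rel X,Y -0.0001 0.0121
handleL [0.4248 0.128 ] rel X,Y -0.083 -0.1524
handleR [0.3904 0.2043] rel X,Y -0.0839 -0.0688
fr1 [0.4916 0.1218] rel X,Y -0.0242 -0.1849
fr2 [0.3842 0.3583] rel X,Y -0.0279 0.0748
```

arm_command:
  steps: [0.007,0.003,0.1,0,0,-0.005,0.6,0,0,0.12,0,0,0,0.6,0,0,0.12,0,0,0,0.6,0,0,0.1,0,0,0,0.6,0,0,0.05,0,0,0,0.6]

```text
clock: 10.32
ee_pos: [0.4373, 0.3, 0.1129]
eef_rot: [-0.002, -0.211, 0.978, -0.001]
contact_force: [0.1, -0.6, -0.9]
width: 0.051
finger_force: 0.0
```

```bash
python3 - <<'E'
from h import *
s=state(); print(s["clock"],s["ee_pos"],yaw_of(s),s["contact_force"],s["width"])
p,M=shot("wrist","w5.png"); places(p,M,["slot_mouth","bolt_head"])
E
```

```text
10.3167 [0.43728382 0.30000761 0.11291885] 114.3060871412538 [ 0.08466084 -0.56373073 -0.91352771] 0.051012027437568275
slot_mouth 0.69 [0.4415 0.3018 0.0852]
bolt_head 0.65 [0.4397 0.3027 0.0532]
```

View pics/w5.png

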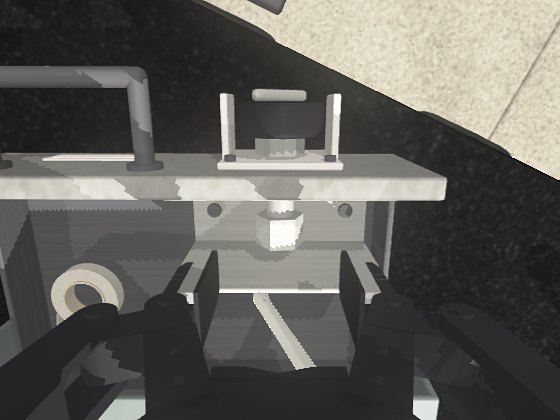

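```bash
python3 - <<'E'
from h import *
s=state();p,M=shot("wrist")
T=rot(s); o=np.array(s["ee_pos"])
for n,u,v,z in [("frontrear",280,200,.09),("flange",280,291,.085),("flange",280,291,.082),("headfront",279,208,.06),("headback",279,250,.06),("headL",257,230,.055),("headR",302,230,.055)]:
    w=ray(p,M,u,v,z); print(n,w.round(4),"tool",((w-o)@T).round(4)[:2])
E
```

```text
frontrear [0.4181 0.2921 0.09  ] tool [0.022  0.0004]
flange [0.4655 0.3135 0.085 ] tool [-0.0299  0.0005]
flange [0.467  0.3142 0.082 ] tool [-0.0316  0.0005]
headfront [0.4301 0.297  0.06  ] tool [ 0.0091 -0.    ]
headback [0.4538 0.3076 0.06  ] tool [-0.0168 -0.    ]
headL [0.4494 0.2912 0.055 ] tool [-0.0061 -0.0132]
headR [0.4383 0.3158 0.055 ] tool [-0.0061  0.0137]
```

arm_command:
  steps: [-0.015,0,0.05,0,0,0,0.6,0,0,0.07,0,0,0,0.6,0,0,0.07,0,0,0,0.6,0,0,0.07,0,0,0,0.6,0,0,0.07,0,0,0,0.6]

```text
clock: 10.93
ee_pos: [0.4416, 0.3029, 0.0498]
eef_rot: [0.001, -0.21, 0.978, 0.001]
contact_force: [0.0, 0.4, 0.5]
width: 0.0508
finger_force: 0.0
```

arm_command:
  steps: [0,0,0.04,0,0,0,0.6,0,0,0.025,0,0,0,0.6,0,0,0,0,0,0,0.6]

```text
clock: 11.18
ee_pos: [0.4409, 0.3022, 0.0361]
eef_rot: [-0.0, -0.21, 0.978, -0.0]
contact_force: [-0.6, -0.3, -0.1]
width: 0.0514
finger_force: 0.0
```

No contact; close on the head.

arm_command:
  steps: [0,0,0,0,0,0,0,0,0,0,0,0,0,0,0,0,0,0,0,0,0,0,0,0,0,0,0,0,0,0,0,0,0,0,0]

```text
clock: 11.6
ee_pos: [0.4417, 0.3025, 0.0381]
eef_rot: [0.001, -0.21, 0.978, 0.0]
contact_force: [0.2, -2.5, 3.9]
width: 0.0228
finger_force: 59.8
```

arm_command:
  steps: [0,0,0,0,0,0,0,0,0,0,0,0,0,0,0,0,0,0,0,0,0,0,0,0,0,0,0,0,0,0,0,0,0,0,0]

```text
clock: 12.02
ee_pos: [0.4417, 0.3025, 0.038]
eef_rot: [0.001, -0.21, 0.978, 0.0]
contact_force: [0.2, -2.4, 5.0]
width: 0.0231
finger_force: 59.9
```

```bash
python3 - <<'E'
from h import *
s=state(); print(s["clock"],s["ee_pos"],s["contact_force"],s["moment"],s["width"],s["finger_force"])
p,M=shot("wrist","w6.png"); places(p,M,["bolt_head"])
E
```

```text
12.0167 [0.44173185 0.30248361 0.03802149] [ 0.18789159 -2.42362964  4.99764049] [-0.929642   -0.1556188  -0.07148437] 0.023146446541695 59.877038899298896
bolt_head 0.95 [0.4415 0.3005 0.054 ]
```

View pics/w6.png

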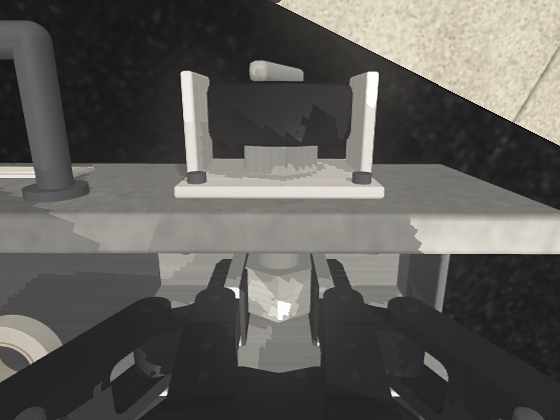

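```bash
python3 - <<'E'
from h import *
prev=None
for i in range(121):
    p=capture("wrist")
    if i%12==0:
        g=np.array(p["pixels"])[60:180,200:360].astype(float); s=state()
        print(round(s["clock"],2),round(s["width"],4),round(s["finger_force"],1),s["contact_force"].round(1),"" if prev is None else round(np.abs(g-prev).mean(),2)); prev=g
E
```

```text
12.17 0.023 59.9 [ 0.3 -2.5  5.1] 
12.77 0.0227 59.9 [-0.1 -2.7  6.7] 4.18
13.37 0.0228 59.9 [ 0.2 -2.7  4.9] 4.02
13.97 0.0227 59.9 [ 0.3 -2.9  5.8] 4.08
14.57 0.0226 59.9 [ 0.5 -2.6  6.3] 4.45
15.17 0.0229 59.9 [-0.6 -1.6  6. ] 4.36
15.77 0.0228 59.9 [ 0.5 -2.5  5.4] 4.42
16.37 0.0227 59.9 [ 0.8 -2.   6.3] 4.26
16.97 0.023 59.9 [ 0.8 -2.5  5.2] 4.05
17.57 0.0227 59.9 [ 1.1 -3.3  5.6] 4.07
18.17 0.0231 59.9 [ 0.7 -2.4  5.5] 3.28
```

```bash
python3 - <<'E'
from h import *
prev=None
for i in range(37):
    p=capture("wrist")
    if i%12==0:
        g=np.array(p["pixels"])[60:180,200:360].astype(float); s=state()
        print(round(s["clock"],2),round(s["width"],4),round(s["finger_force"],1),s["contact_force"].round(1),"" if prev is None else round(np.abs(g-prev).mean(),2)); prev=g
E
```

```text
18.22 0.0229 59.9 [ 0.9 -2.8  6.2] 
18.82 0.0227 59.9 [ 0.  -2.8  5.9] 0.54
19.42 0.0228 59.9 [ 0.2 -2.8  5.9] 0.55
20.02 0.0225 59.9 [ 1.7 -2.6  4.9] 0.54
```

arm_command:
  steps: [0,0,0,0,0,0,0,0,0,0,0,0,0,0,0,0,0,0,0,0,0,0,0,0,0,0,0,0,0,0,0,0,0,0,0]

```text
clock: 20.43
ee_pos: [0.4417, 0.3025, 0.038]
eef_rot: [0.001, -0.21, 0.978, 0.0]
contact_force: [0.9, -2.5, 6.3]
width: 0.0228
finger_force: 59.9
```

arm_command:
  steps: [0,0,0,0,0,0,0,0,0,0,0,0,0,0,0,0,0,0,0,0,0,0,0,0,0,0,0,0,0,0,0,0,0,0,0]

```text
clock: 20.85
ee_pos: [0.4417, 0.3025, 0.038]
eef_rot: [0.001, -0.21, 0.978, 0.0]
contact_force: [1.1, -2.7, 5.7]
width: 0.0228
finger_force: 59.9
```

The drum has stopped turning (only image noise remains), so the nut is tight. I'm handing in while still gripping.

```bash
python3 -c "
from bench import *
print(sign_off())"
```

```text
the job is handed in; nothing more can be done
None
```

The nut is run up tight: I pulled the drawer to about 10 cm open, gripped the bolt head, and held it until the drum stopped about 7 s later. I handed the job in at about 21 s, still gripping the head; no unexpected contact showed, though I took no final picture of the loose items.

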